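# Check the paint jars in

### The job

Check the paint jars back in after class: stand every jar that carries a code label upright in a cell of its own in the divided wooden carrier, with its label facing the reader bar (turn the one already in the carrier too, which faces the wrong way), and stand the jars without a label upright in the relabelling tray. When all the jars are away, press the reader's button fully down and let it spring back, and leave the other things on the bench as they are.

Things in the scene. Friction and masses are not known exactly. Their poses are not given: they have to be found in the camera images.
- jar_in_right: round white paint jar, 58 mm in diameter, 62 mm high, plus blue lid (53 mm wide) to 78 mm; weight low, 0.18 to 0.37 kg. White barred code label on one side, its 16 mm tab running over the edge of the lid to its middle. Origin: centre of underside, z up, +x from the axis out through the label. If present it starts in cell 1 of the carrier, wrongly turned; one of the jar_in_ three is present
- jar_in_middle: round white paint jar, 58 mm in diameter, 62 mm high, plus blue lid (53 mm wide) to 78 mm; weight low, 0.18 to 0.37 kg. White barred code label on one side, its 16 mm tab running over the edge of the lid to its middle. Origin: centre of underside, z up, +x from the axis out through the label. If present it starts in cell 3 of the carrier, wrongly turned; one of the jar_in_ three is present
- jar_in_left: round white paint jar, 58 mm in diameter, 62 mm high, plus blue lid (53 mm wide) to 78 mm; weight low, 0.18 to 0.37 kg. White barred code label on one side, its 16 mm tab running over the edge of the lid to its middle. Origin: centre of underside, z up, +x from the axis out through the label. If present it starts in cell 5 of the carrier, wrongly turned; one of the jar_in_ three is present
- jar_a: round white paint jar, 58 mm in diameter, 62 mm high, plus blue lid (53 mm wide) to 78 mm; weight low, 0.18 to 0.37 kg. White barred code label on one side, its 16 mm tab running over the edge of the lid to its middle. Origin: centre of underside, z up, +x from the axis out through the label. Starts upright on the work board; 3 or 4 of jar_a to jar_d are present
- jar_b: round white paint jar, 58 mm in diameter, 62 mm high, plus blue lid (53 mm wide) to 78 mm; weight low, 0.18 to 0.37 kg. White barred code label on one side, its 16 mm tab running over the edge of the lid to its middle. Origin: centre of underside, z up, +x from the axis out through the label. Starts upright on the work board; 3 or 4 of jar_a to jar_d are present
- jar_c: round white paint jar, 58 mm in diameter, 62 mm high, plus blue lid (53 mm wide) to 78 mm; weight low, 0.18 to 0.37 kg. White barred code label on one side, its 16 mm tab running over the edge of the lid to its middle. Origin: centre of underside, z up, +x from the axis out through the label. Starts upright on the work board; 3 or 4 of jar_a to jar_d are present
- jar_d: round white paint jar, 58 mm in diameter, 62 mm high, plus blue lid (53 mm wide) to 78 mm; weight low, 0.18 to 0.37 kg. White barred code label on one side, its 16 mm tab running over the edge of the lid to its middle. Origin: centre of underside, z up, +x from the axis out through the label. Starts upright on the work board; 3 or 4 of jar_a to jar_d are present
- bare_1: the same jar (58 mm in diameter, 78 mm high with its blue lid) but with no label on body or lid. Origin at the centre of the underside, z up. Stands loose on the work board at the start; one or two of them are present
- bare_2: the same jar (58 mm in diameter, 78 mm high with its blue lid) but with no label on body or lid. Origin at the centre of the underside, z up. Stands loose on the work board at the start; one or two of them are present
- carrier: fixed plywood carrier, outside 80 (x) x 376 (y) mm: a row of five open cells 68 x 68 mm inside, centres at x = 0, y = -148, -74, 0, 74, 148 mm (cells 1 to 5). Floor 6 mm thick; over the bench the robot-side wall and the ends are 34 mm high, dividers 30, reader-side wall 26. Origin: its middle, on the bench; +x points to the reader bar fixed behind it
- reader_window (a point): middle of the reader's long black window, straight opposite cell 3, 100 mm from the cell's centre along the carrier's +x, 50 mm over the bench. The reader is an aluminium bar 400 mm long parallel to the row, 48 mm thick, its top 85 mm over the bench; the window faces all five cells
- tray: relabelling tray: fixed low open tray of pale wood, outside 190 (x) x 100 (y) mm, walls 6 mm thick and 24 mm high, floor 6 mm thick; origin at the centre of its underside. Room for two jars side by side along its x axis, for instance 45 mm either side of its middle
- read_button_top (a point): centre of the top of the reader's read button, a grey round push button 36 mm in diameter, standing on a grey box (100 x 80 mm, 45 mm high) on the bench; about 63 mm over the bench when up; presses straight down
- read_button (a joint): travel of the read button in m: 0 when up, 0.006 when fully down; it springs back; fully down takes 5 N
- tape_roll: bystander: roll of tape lying flat, 80 mm in diameter, 24 mm high, among the jars. Origin at the centre of its underside
- stick_box: bystander: small open box built of craft sticks, about 118 x 93 x 60 mm
- marker_pot: bystander: grey pot of markers, 84 mm in diameter, about 155 mm high
- glue_gun: bystander: black hot-glue gun lying on its side, about 200 mm long, 32 mm high
- glue_bottle: bystander: white glue bottle, 60 mm in diameter, 140 mm high
Not all that is in view belongs to the job. Leave any orange or red look-alike of the jar_a alone.

How it is judged:
By the outcome, as a careful person would: the job done as asked, in the order asked, and still so for the second after the job is handed in, with the robot touching nothing.
Of jar_in_right, jar_in_middle, jar_in_left only 1 to 1 are there at a start; the rules pass over those that are not, and their reading is None.
Of jar_a, jar_b, jar_c, jar_d only 3 to 4 are there at a start; the rules pass over those that are not, and their reading is None.
Of bare_1, bare_2 only 1 to 2 are there at a start; the rules pass over those that are not, and their reading is None.
At some moment in a run one of jar_a, jar_b, jar_c, jar_d, bare_1, bare_2 may be knocked a few centimetres aside while the robot is not near it.
It also fails if it takes over 210 s, if anything falls off the work surface, if the arm or the gripper's body presses on something with over 40 N, if the wrist force passes 120 N, or if a joint passes its speed limit or range.

### The arm

A 6-joint arm with a two-finger parallel gripper is mounted at the origin on the work surface. World frame = base frame: x ahead of the robot, y to its left, z up, the work surface at z = 0. Lengths are in m, angles in rad, forces in N, time in s.
With the tool pointing down it reaches from about 0.35 to 0.85 m from the base axis. Payload 8.1 kg.
Tool frame: the origin (TCP) lies between the finger pads; the fingertips stand 25 mm ahead of it and the grasp point (between the pads) lies 6 mm ahead of it; z points along the fingers, y is the line along which they close (so a half turn about z gives the same grasp; the last joint's range is limited). The gripper opens to 93 mm and grips with 3 to 60 N. Pads are 15 mm wide; open, the fingers measure 128 mm over their backs; the gripper's body (75 mm by 188 mm) begins 65 mm behind the grasp point.
Start: joints at [1.018, 0.13, 1.488, -0, 1.523, -0.085], TCP at [0.271, 0.536, 0.244] pointing down, gripper open.
Joint ranges: [-2.96, 2.96], [-0.89, 2.26], [0.02, 2.5], [-1.34, 4.48], [0, 2.73], [-2.66, 2.66]. Speed limits (rad/s): [2.39, 2.39, 2.79, 3.14, 3.14, 3.14].

### API

Orientations are given as a rotation vector (axis times angle).
In Python, from plant import robot gives the robot as it stands.
- The arm moves only by the tool arm_command, never from a script. Its argument "increments" is text: rows parted by semicolons, each of 5 numbers parted by spaces: the closure, from 0 (fully open) to 1 (shut), then the shift along the tool's x, y, z in mm, then the turn about the tool's z in rad. A call has 1 to 5 rows; each row is the pose to reach, as a shift and turn from the pose commanded when the call began, along the tool's axes at that moment; what a row does not reach only later rows make up. A row lasts 1/10 s, in which the tool goes at most 50 mm and 8.59 degrees, less where a joint would pass 70% of its speed; a pose out of reach is approached as far as the arm can. A call with a gripper value outside its range is refused whole. The fingers move at their own pace and stop on an object; "grip_force" is the grip in N (left out, the last holds). Time passes only in rows, so rows that repeat a pose let the fingers close. It gives the time, the measured TCP pose, the force, the opening and the grip force at its end, in the units of the state.
- robot.read_state(): the state, without advancing time (a new reading comes with each control period).
- robot.read_camera(name): name is "side" or "top"; returns the picture (480x640x3 uint8, blue, green, red); there is no depth.
- robot.camera_model(name): a dict with "fx", "fy", "cx", "cy" (pixels), "eye" and "rotation" of the camera in the world. Camera axes: x right, y down, z forward; pixel columns grow to the right and rows downward; lengths in m; the calibration is good to about 2 mm. A picture is of the moment at which its call begins. camera_model takes no time and is no camera call.
- robot.close_job(): hands the job in; it is judged then, once.
The state is a dict: "t": time; "q": joint angles; "dq": joint speeds; "joint_torque": joint torques, N m; "tool_pos": TCP position; "orientation": TCP orientation; "force": force on the tool from outside, world axes, zero at the start; "wrist_torque": the same for the moment, N m; "opening": finger opening in m; "gripper_force": force on a finger pad.
Only numpy, scipy, OpenCV 4.12 (cv2) and the standard library are available. Lean on these libraries where they do the work, as an engineer would, in place of code of your own. Each camera call takes 0.05 s, during which the arm holds its last target. There are 200 camera calls.

## Working session

There is one attempt and no reset: what is moved stays moved. The work goes in short steps, Python scripts to look and compute and a tool call to move; the robot and the scene stay as the last step left them, time stands still between calls to the robot, and variables do not carry over. Pictures are saved under pics/ and viewed, at most 14 in all, crops included, and the job is handed in when it is done.

Besides the shell and the picture viewer there is one more tool, called after ">>>" by a JSON object that holds its "name" and its "arguments", one argument or row to a line. arm_command: Moves the arm, as the interface text tells. Its arguments: {"type":"object","properties":{"increments":{"type":"string"},"grip_force":{"type":"number"}},"required":["increments"]}

```bash
ls; mkdir -p pics
python3 - <<'E'
from plant import robot
import cv2
for n in("top","side"):
    cv2.imwrite(f"pics/{n}0.png",robot.read_camera(n)); print(n,robot.camera_model(n))
s=robot.read_state();print(s)
E
```

```text
pics
top {'fx': 529.9906528029485, 'fy': 529.9906528029485, 'cx': 316.24847358037783, 'cy': 231.40606754629678, 'eye': array([0.2739136 , 0.02105367, 1.21582081]), 'rotation': array([-1.96177539,  2.26884939, -0.23236088])}
side {'fx': 469.5701950147815, 'fy': 469.5701950147815, 'cx': 311.92040572454664, 'cy': 245.85150164043287, 'eye': array([-0.05933678, -0.6424227 ,  0.58319354]), 'rotation': array([-2.00936228,  0.76939948, -0.43840724])}
{'t': 0.1, 'q': array([ 1.01757692e+00,  1.31101458e-01,  1.48918728e+00, -2.23230340e-05,
        1.52300765e+00, -8.54163122e-02]), 'dq': array([-0.00041779, -0.00243567, -0.00217285,  0.00045551, -0.00123906,
        0.00120022]), 'joint_torque': array([ 1.15266317e-03, -5.61348581e+01, -4.93087184e+01,  7.69998855e-02,
        2.92705680e-02, -8.09930657e-05]), 'tool_pos': array([0.270296  , 0.53512464, 0.24267359]), 'orientation': array([-7.28020382e-01, -3.05554529e+00,  2.55151273e-03]), 'force': array([ 0.06359197, -0.15008181,  0.04009512]), 'wrist_torque': array([ 0.01798117,  0.05403811, -0.00274854]), 'gripper_force': 0.0, 'opening': 0.09292520019724816}
```

View pics/top0.png

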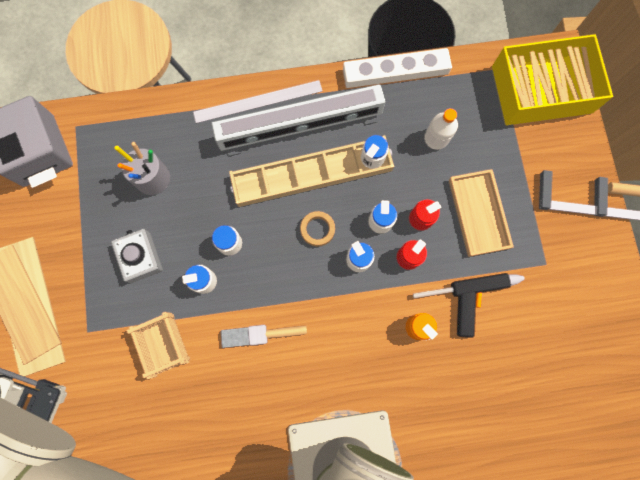

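View pics/side0.png

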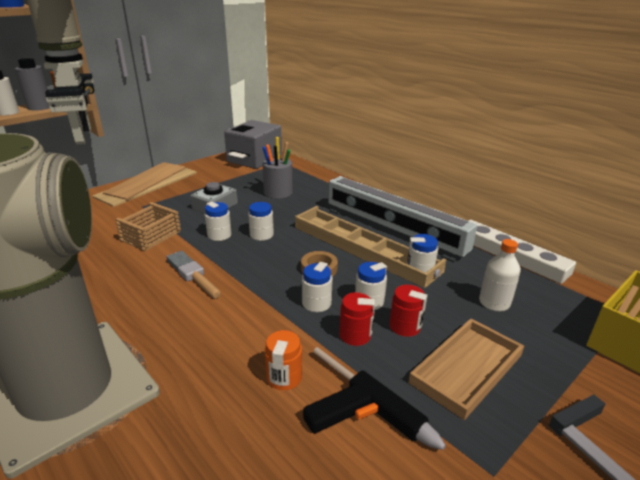

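The carrier's jar is in its rightmost cell with the tab at about (372,153). Labelled jars are at (384,215), (361,256) and (200,278), and a bare one is at (227,238). The red and orange ones are decoys; the tray is at (481,213) and the button at (131,253).

```bash
cat > h.py <<'E'
from plant import robot
import cv2, numpy as np
def cam(n):
    m=robot.camera_model(n); R=cv2.Rodrigues(np.array(m["rotation"]))[0]
    return m,R
def cast(n,uv,z):
    m,R=cam(n); uv=np.atleast_2d(np.array(uv,float))
    d=np.c_[(uv[:,0]-m["cx"])/m["fx"],(uv[:,1]-m["cy"])/m["fy"],np.ones(len(uv))]@R.T
    return m["eye"]+d*((z-m["eye"][2])/d[:,2])[:,None]
def proj(n,p):
    m,R=cam(n); c=(np.atleast_2d(p)-m["eye"])@R
    return np.c_[c[:,0]/c[:,2]*m["fx"]+m["cx"],c[:,1]/c[:,2]*m["fy"]+m["cy"]]
def lids(n,img,base=lambda p:0.):
    """blue lids: centre from the hull of the lid (mid height), label angle from white inside the top disc"""
    hsv=cv2.cvtColor(img,cv2.COLOR_BGR2HSV)
    b=cv2.inRange(hsv,(100,150,60),(125,255,255))
    k,lab,st,ce=cv2.connectedComponentsWithStats(b); out=[]
    for i in range(1,k):
        if st[i,4]<150: continue
        c=cv2.convexHull(np.argwhere(lab==i)[:,::-1].astype(np.int32))
        M=cv2.moments(c); uv=(M["m10"]/M["m00"],M["m01"]/M["m00"])
        p=cast(n,uv,.07)[0]; zb=base(p); p=cast(n,uv,.07+zb)[0]
        ys,xs=np.mgrid[0:480,0:640]; 
        w=cv2.inRange(hsv,(0,0,130),(180,90,255))>0
        near=np.hypot(xs-uv[0],ys-uv[1])<40
        sel=w&near; P=cast(n,np.c_[xs[sel],ys[sel]],.078+zb)[:,:2]-p[:2]
        P=P[np.hypot(*P.T)<.0235]
        a=np.degrees(np.arctan2(*P.mean(0)[::-1])) if len(P)>8 else None
        out.append((np.round(p[:2],4),None if a is None else round(a,1),len(P),np.round(uv,1)))
    return out
def pose():
    s=robot.read_state(); return s,cv2.Rodrigues(s["orientation"])[0]
def go(x,y,z,yaw=None,pr=True):
    """mm along tool axes and turn to the target; yaw (deg) = world direction of tool y, mod 180"""
    s,R=pose(); d=R.T@(np.array([x,y,z])-s["tool_pos"])*1000
    cur=np.degrees(np.arctan2(R[1,1],R[0,1])); t=0
    if yaw is not None:
        t=(yaw-cur+90)%180-90; t=-t   # tool z down
    print("go",np.round(d,1),"turn rad",round(np.radians(t),3),"cur yaw",round(cur,1),"pos",np.round(s["tool_pos"],4),"q6",round(s["q"][5],2),"t",round(s["t"],1),"open",round(s["opening"],4),"F",np.round(s["force"],1))
E
python3 - <<'E'
from h import *
t=cv2.imread("pics/top0.png");s=cv2.imread("pics/side0.png")
for n,i in(("top",t),("side",s)):
    for l in lids(n,i): print(n,l)
# carrier/tray/button corners from the top picture
C=cast("top",[(230,180),(238,203),(393,163),(388,138)],.03);print("carrier",C.round(3))
T=cast("top",[(450,179),(493,170),(512,247),(470,257)],.024);print("tray",T.round(3))
print("btn",cast("top",[(131.5,253.5)],.063),cast("side",[(213,187)],.063))
print("reader",cast("top",[(213,124),(381,89),(385,103),(217,147)],.085).round(3))
print("bottle",cast("top",[(450,115)],.14),cast("side",[(509,244)],.14))
g=cv2.resize(t[80:300,60:530],None,fx=1.7,fy=1.7,interpolation=cv2.INTER_CUBIC)
cv2.imwrite("pics/topz.png",g)
go(.3,.5,.24)
E
```

```text
top (array([ 0.6864, -0.1764]), np.float64(139.1), 74, array([375.6, 145.8]))
top (array([ 0.5257, -0.168 ]), np.float64(-10.0), 83, array([384. , 214.1]))
top (array([0.5255, 0.1903]), None, 0, array([223.7, 237. ]))
top (array([ 0.4431, -0.1027]), np.float64(22.0), 86, array([361. , 254.6]))
top (array([0.446 , 0.2576]), np.float64(93.6), 90, array([196.8, 277. ]))
side (array([0.4463, 0.255 ]), np.float64(94.4), 37, array([216.3, 209.2]))
side (array([0.5266, 0.1897]), None, 0, array([259.7, 208.4]))
side (array([ 0.6944, -0.1702]), np.float64(139.7), 47, array([424.9, 242.2]))
side (array([ 0.5256, -0.1677]), np.float64(-17.1), 68, array([370.8, 271.7]))
side (array([ 0.443, -0.103]), np.float64(17.8), 67, array([316.4, 273.7]))
carrier [[ 0.667  0.167  0.03 ]
 [ 0.609  0.155  0.03 ]
 [ 0.653 -0.216  0.03 ]
 [ 0.716 -0.216  0.03 ]]
tray [[ 0.597 -0.343  0.024]
 [ 0.604 -0.448  0.024]
 [ 0.417 -0.452  0.024]
 [ 0.409 -0.352  0.024]]
btn [[0.51950128 0.39624584 0.063     ]] [[0.51660661 0.38410419 0.063     ]]
reader [[ 0.786  0.183  0.085]
 [ 0.816 -0.209  0.085]
 [ 0.78  -0.212  0.085]
 [ 0.73   0.18   0.085]]
bottle [[ 0.70765269 -0.3358986   0.14      ]] [[ 0.70174606 -0.34072874  0.14      ]]
go [-42.4 -18.    2.7] turn rad 0.0 cur yaw 63.2 pos [0.2703 0.5351 0.2427] q6 -0.09 t 0.1 open 0.0929 F [ 0.1 -0.2  0. ]
```

View pics/topz.png

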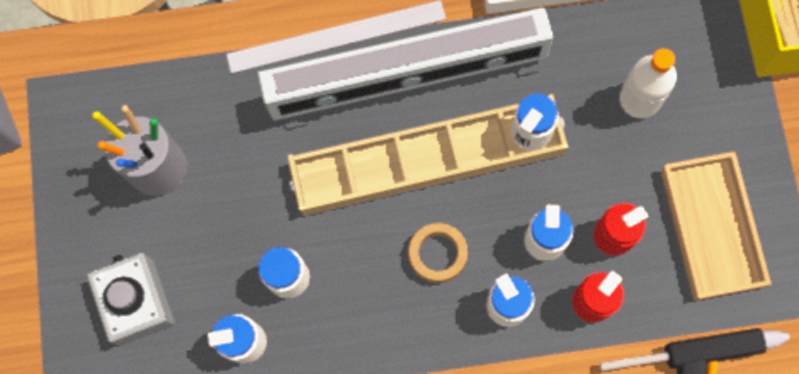

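The zoom shows the carrier rim, tray and button clearly. I need finer corners, so one montage next.

Run:
```python
import cv2,numpy as np
t=cv2.imread("pics/top0.png")
r=lambda a,f:cv2.resize(a,None,fx=f,fy=f,interpolation=cv2.INTER_CUBIC)
M=np.zeros((600,800,3),np.uint8)
a=r(t[125:212,220:400],4.4);M[:a.shape[0],:a.shape[1]]=a
b=r(t[225:285,105:165],3.5);M[385:595,0:210]=b
c=r(t[162:264,440:520],2.1);M[385:599,300:468]=c
cv2.imwrite("pics/mont.png",M)
```

```text
(no output)
```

View pics/mont.png

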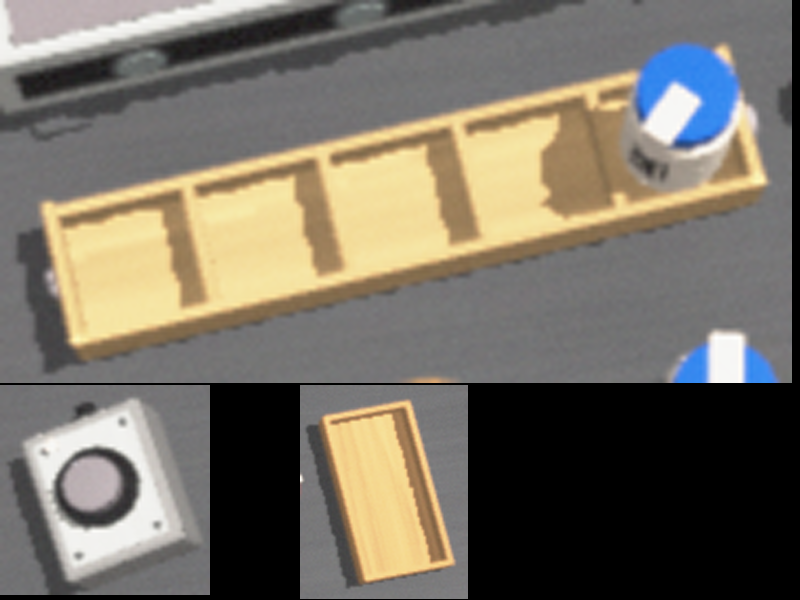

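Run:
```python
from h import *
f=lambda P,s,ox,oy,ax,ay:[((x-ax+.5)/s-.5+ox,(y-ay+.5)/s-.5+oy) for x,y in P]
C=cast("top",f([(44,204),(80,346),(765,180),(727,47)],4.4,220,125,0,0),.034)[:,:2]
T=cast("top",f([(322,417),(409,402),(454,562),(363,582)],2.1,440,162,300,385),.024)[:,:2]
B=cast("top",f([(25,440),(135,402),(182,540),(66,580)],3.5,105,225,0,385),.045)[:,:2]
for n,Q in(("car",C),("tray",T),("box",B)):
    L=[np.linalg.norm(Q[i]-Q[(i+1)%4])*1000 for i in range(4)]
    e=(Q[0]+Q[3]-Q[1]-Q[2]); g=(Q[0]+Q[1]-Q[2]-Q[3])
    print(n,"centre",Q.mean(0).round(4),"sides",np.round(L),"dirs",np.degrees(np.arctan2(e[1],e[0])).round(1),np.degrees(np.arctan2(g[1],g[0])).round(1))
print(cast("top",f([(92,484)],3.5,105,225,0,385),.063))
# wood-mask rim of carrier in top picture
t=cv2.imread("pics/top0.png");h=cv2.cvtColor(t,cv2.COLOR_BGR2HSV)
for n,(a,b,c,d) in {"top":(225,130,400,210)}.items():
    m=cv2.inRange(h[b:d,a:c],(12,60,90),(35,255,255)); k,l,s,_=cv2.connectedComponentsWithStats(m); i=1+np.argmax(s[1:,4])
    r=cv2.minAreaRect(np.argwhere(l==i)[:,::-1].astype(np.float32)+[a,b] if 0 else (np.argwhere(l==i)[:,::-1]+[a,b]).astype(np.float32)); Q=cast("top",cv2.boxPoints(r),.03)[:,:2];print(Q.mean(0),Q)
c=lambda l:l
for n in("top","side"):
    for uvl in lids(n,cv2.imread(f"pics/{n}0.png"),base=lambda p:.006 if p[0]>.6 else 0): print(n,uvl)
```

```text
car centre [ 0.6656 -0.0262] sides [ 81. 372.  77. 375.] dirs 6.2 95.6
tray centre [ 0.5094 -0.3989] sides [100. 186. 103. 190.] dirs 93.0 2.7
box centre [0.5201 0.3973] sides [73. 96. 76. 96.] dirs 101.4 12.6
[[0.52095698 0.39739628 0.063     ]]
[ 0.66117283 -0.02526862] [[ 0.68873448  0.16942583]
 [ 0.723263   -0.21367006]
 [ 0.63272257 -0.21728072]
 [ 0.59997128  0.16045049]]
top (array([ 0.6842, -0.1753]), np.float64(139.1), 74, array([375.6, 145.8]))
top (array([ 0.5257, -0.168 ]), np.float64(-10.0), 83, array([384. , 214.1]))
top (array([0.5255, 0.1903]), None, 0, array([223.7, 237. ]))
top (array([ 0.4431, -0.1027]), np.float64(22.0), 86, array([361. , 254.6]))
top (array([0.446 , 0.2576]), np.float64(93.6), 90, array([196.8, 277. ]))
side (array([0.4463, 0.255 ]), np.float64(94.4), 37, array([216.3, 209.2]))
side (array([0.5266, 0.1897]), None, 0, array([259.7, 208.4]))
side (array([ 0.6856, -0.1757]), np.float64(140.0), 48, array([424.9, 242.2]))
side (array([ 0.5256, -0.1677]), np.float64(-17.1), 68, array([370.8, 271.7]))
side (array([ 0.443, -0.103]), np.float64(17.8), 67, array([316.4, 273.7]))
```

Run:
```python
import cv2
t=cv2.imread("pics/side0.png")
cv2.imwrite("pics/sidez.png",cv2.resize(t[195:295,285:455],None,fx=4.7,fy=4.7,interpolation=cv2.INTER_CUBIC))
```

```text
(no output)
```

View pics/sidez.png

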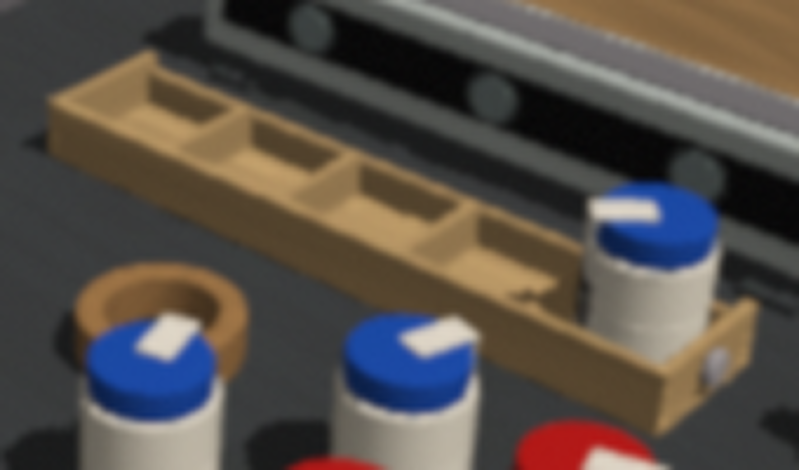

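The side zoom shows the end-wall top corners at (50,99), (150,53), (755,302) and (662,378) in the crop.

Run:
```python
from h import *
f=lambda P:[((x+.5)/4.7-.5+285,(y+.5)/4.7-.5+195) for x,y in P]
Q=cast("side",f([(150,53),(50,99),(662,378),(755,302)]),.034)[:,:2]
L=[np.linalg.norm(Q[i]-Q[(i+1)%4])*1000 for i in range(4)]
e=(Q[0]+Q[3]-Q[1]-Q[2]); g=(Q[0]+Q[1]-Q[2]-Q[3])
print(Q.mean(0),L,np.degrees(np.arctan2(e[1],e[0])),np.degrees(np.arctan2(g[1],g[0])))
go(.684,-.175,.18,150)
```

```text
[ 0.66527312 -0.02655988] [np.float64(76.94573823550998), np.float64(374.5996408008627), np.float64(82.1442550128761), np.float64(371.71051477310397)] 4.739124415481312 95.154341317092
go [-689.5 -447.2   63.3] turn rad -1.515 cur yaw 63.2 pos [0.2703 0.5351 0.2427] q6 -0.09 t 0.1 open 0.0929 F [ 0.1 -0.2  0. ]
```

>>> {"name": "arm_command", "arguments": {
  "increments": "0 -172 -112 0 0;0 -172 -112 0 0;0 -172 -112 0 0;0 -172 -112 0 0;0 -172 -112 0 0",
  "grip_force": 20
}}

```text
t: 0.6
tool_pos: [0.3758, 0.3537, 0.2433]
orientation: [0.735, 3.053, -0.003]
force: [0.4, 1.0, 0.1]
opening: 0.0931
gripper_force: 0.0
```

>>> {"name": "arm_command", "arguments": {
  "increments": "0 -172 -112 0 0;0 -172 -112 0 0;0 -172 -112 0 0;0 -172 -112 0 0;0 -172 -112 0 0"
}}

```text
t: 1.1
tool_pos: [0.4784, 0.1764, 0.2433]
orientation: [0.735, 3.054, -0.002]
force: [-0.8, 1.0, 0.4]
opening: 0.0931
gripper_force: 0.0
```

>>> {"name": "arm_command", "arguments": {
  "increments": "0 -172 -112 0 0;0 -172 -112 0 0;0 -172 -112 0 0;0 -172 -112 0 0;0 -172 -112 0 0"
}}

```text
t: 1.6
tool_pos: [0.5811, -0.0007, 0.2428]
orientation: [-0.734, -3.054, 0.002]
force: [0.2, 1.0, 0.1]
opening: 0.0931
gripper_force: 0.0
```

>>> {"name": "arm_command", "arguments": {
  "increments": "0 -172 -112 0 0;0 -172 -112 0 0;0 -172 -112 0 0;0 -172 -112 0 0;0 -172 -112 0 0"
}}

```text
t: 2.1
tool_pos: [0.6834, -0.1779, 0.2405]
orientation: [-0.733, -3.052, 0.001]
force: [0.5, 0.2, 0.4]
opening: 0.0928
gripper_force: 0.0
```

>>> {"name": "arm_command", "arguments": {
  "increments": "0 0 0 0 -0.7;0 0 0 0 -0.7;0 0 0 0 -0.7;0 0 0 0 -0.7;0 0 0 0 -0.7"
}}

```text
t: 2.6
tool_pos: [0.6827, -0.1721, 0.2433]
orientation: [0.375, -3.119, -0.002]
force: [-0.3, 0.9, 0.6]
opening: 0.0929
gripper_force: 0.0
```

>>> {"name": "arm_command", "arguments": {
  "increments": "0 0 0 0 -0.29;0 0 0 0 -0.29;0 0 0 0 -0.29"
}}

```text
t: 2.9
tool_pos: [0.6827, -0.1723, 0.2434]
orientation: [0.817, -3.033, -0.002]
force: [-0.6, 0.2, 0.9]
opening: 0.093
gripper_force: 0.0
```

Run:
```python
from h import *
go(.6848,-.1755,.064,120)
for n in("top","side"):
    for l in lids(n,robot.read_camera(n),base=lambda p:.006 if p[0]>.6 else 0): print(n,l)
```

```text
go [ -0.2  -4.  179.4] turn rad 0.002 cur yaw 120.1 pos [ 0.6827 -0.1723  0.2434] q6 -2.42 t 2.9 open 0.093 F [-0.6  0.2  0.9]
top (array([0.5258, 0.1895]), None, 0, array([224. , 236.8]))
top (array([0.446 , 0.2571]), np.float64(94.5), 86, array([197.1, 277. ]))
side (array([0.445 , 0.2533]), None, 0, array([216.3, 209.6]))
side (array([0.5267, 0.1891]), None, 0, array([259.9, 208.4]))
side (array([ 0.6856, -0.1757]), np.float64(140.0), 48, array([424.9, 242.2]))
side (array([ 0.5256, -0.1677]), np.float64(-17.1), 68, array([370.8, 271.7]))
side (array([ 0.443, -0.103]), np.float64(17.8), 67, array([316.4, 273.7]))
```

>>> {"name": "arm_command", "arguments": {
  "increments": "0 0 -4 50 0;0 0 -4 100 0;0 0 -4 150 0;0 0 -4 179 0;0 0 -4 179 0"
}}

```text
t: 3.5
tool_pos: [0.681, -0.1762, 0.0584]
orientation: [0.804, -3.029, -0.008]
force: [-1.2, 0.5, 0.3]
opening: 0.0932
gripper_force: 0.0
```

>>> {"name": "arm_command", "arguments": {
  "increments": "1 0 0 0 0;1 0 0 0 0;1 0 0 0 0;1 0 0 0 0;1 0 0 0 0",
  "grip_force": 20
}}

```text
t: 4.0
tool_pos: [0.6849, -0.177, 0.0662]
orientation: [-0.811, 3.034, 0.002]
force: [-11.4, 18.9, 17.2]
opening: 0.0581
gripper_force: 11.5
```

>>> {"name": "arm_command", "arguments": {
  "increments": "1 0 0 0 0;1 0 0 -3 0;1 0 0 -5 0;1 0 0 -5 0;1 0 0 -5 0"
}}

```text
t: 4.5
tool_pos: [0.684, -0.177, 0.0689]
orientation: [0.811, -3.034, -0.003]
force: [-0.8, 6.1, -2.5]
opening: 0.0576
gripper_force: 20.0
```

>>> {"name": "arm_command", "arguments": {
  "increments": "1 0 0 -1 0.74;1 0 0 -1 0.74;1 0 0 -1 0.74;1 0 0 -1 0.74;1 0 0 -1 0.74"
}}

```text
t: 5.0
tool_pos: [0.6855, -0.1767, 0.0707]
orientation: [0.35, 3.121, 0.003]
force: [3.6, 7.1, -4.6]
opening: 0.0576
gripper_force: 20.0
```

>>> {"name": "arm_command", "arguments": {
  "increments": "1 0 0 0 0.74;1 0 0 0 0.74;1 0 0 0 0.74;1 0 0 0 0.74;1 0 0 0 0.74"
}}

```text
t: 5.5
tool_pos: [0.6853, -0.1769, 0.0706]
orientation: [1.455, 2.784, 0.003]
force: [2.6, 6.5, -3.4]
opening: 0.0578
gripper_force: 20.0
```

>>> {"name": "arm_command", "arguments": {
  "increments": "1 0 0 0 0.74;1 0 0 0 0.74;1 0 0 0 0.74;1 0 0 0 0.74;1 0 0 0 0.74"
}}

```text
t: 6.0
tool_pos: [0.6852, -0.177, 0.0706]
orientation: [-2.364, -2.069, -0.003]
force: [2.5, 6.2, -3.2]
opening: 0.0573
gripper_force: 20.0
```

>>> {"name": "arm_command", "arguments": {
  "increments": "1 0 0 0 0.12;1 0 0 0 0.12;1 0 0 0 0.12"
}}

```text
t: 6.3
tool_pos: [0.6849, -0.177, 0.0706]
orientation: [-2.477, -1.931, -0.002]
force: [0.5, 5.9, -2.0]
opening: 0.0577
gripper_force: 20.0
```

Run:
```python
from h import *
go(.6794,-.1737,.066,-14)
for l in lids("side",robot.read_camera("side"),base=lambda p:.01 if p[0]>.6 else 0): print(l)
```

```text
go [ 1.9 -6.1  4.6] turn rad -0.002 cur yaw -14.1 pos [ 0.6849 -0.177   0.0706] q6 -0.08 t 6.3 open 0.0577 F [ 0.5  5.9 -2. ]
(array([0.4456, 0.2542]), np.float64(92.0), 36, array([216.2, 209.4]))
(array([0.5263, 0.189 ]), None, 0, array([259.8, 208.5]))
(array([ 0.6883, -0.1803]), np.float64(-1.4), 29, array([427.7, 241. ]))
(array([ 0.5256, -0.1675]), np.float64(-17.9), 68, array([370.7, 271.7]))
(array([ 0.443, -0.103]), np.float64(17.8), 67, array([316.4, 273.7]))
```

>>> {"name": "arm_command", "arguments": {
  "increments": "1 2 -6 0 0;1 2 -6 2 0;1 2 -6 4 0;1 2 -6 5 0;1 2 -6 5 0"
}}

```text
t: 6.85
tool_pos: [0.6791, -0.1751, 0.0663]
orientation: [2.478, 1.93, -0.001]
force: [-4.9, 0.8, 3.4]
opening: 0.0575
gripper_force: 20.0
```

>>> {"name": "arm_command", "arguments": {
  "increments": "0.15 0 0 0 0;0.15 0 0 0 0;0.15 0 0 0 0;0 0 0 0 0;0 0 0 0 0"
}}

```text
t: 7.35
tool_pos: [0.6794, -0.1746, 0.0657]
orientation: [2.478, 1.931, 0.0]
force: [-0.7, -0.2, -0.3]
opening: 0.0896
gripper_force: 0.0
```

>>> {"name": "arm_command", "arguments": {
  "increments": "0 0 0 -20 0;0 0 0 -60 0;0 0 0 -110 0;0 0 0 -155 0;0 0 0 -155 0"
}}

```text
t: 7.85
tool_pos: [0.6831, -0.1758, 0.231]
orientation: [2.469, 1.924, 0.013]
force: [-0.0, -1.2, 0.3]
opening: 0.0933
gripper_force: 0.0
```

Run:
```python
from h import *
i=robot.read_camera("side")
for l in lids("side",i,base=lambda p:.006 if p[0]>.6 else 0): print(l)
go(.5257,-.1678,.18,-15)
```

```text
(array([0.445 , 0.2533]), None, 0, array([216.3, 209.6]))
(array([0.5263, 0.1888]), None, 0, array([259.8, 208.5]))
(array([ 0.6791, -0.175 ]), np.float64(-5.4), 57, array([422.7, 243.1]))
(array([ 0.5255, -0.1676]), np.float64(-17.4), 68, array([370.7, 271.7]))
(array([ 0.443, -0.103]), np.float64(17.8), 67, array([316.4, 273.7]))
go [ -30.7 -153.8   45.4] turn rad 0.015 cur yaw -14.1 pos [ 0.6819 -0.1754  0.2268] q6 -0.08 t 7.9 open 0.0934 F [ 0.5  0.6 -0.8]
```

>>> {"name": "arm_command", "arguments": {
  "increments": "0 -31 -154 0 0;0 -31 -154 0 0;0 -31 -154 0 0;0 -31 -154 40 0;0 -31 -154 70 0"
}}

```text
t: 8.4
tool_pos: [0.5205, -0.1669, 0.1494]
orientation: [2.478, 1.929, 0.0]
force: [0.2, 0.2, -1.0]
opening: 0.0929
gripper_force: 0.0
```

Run:
```python
from h import *
i=robot.read_camera("side")
for l in lids("side",i,base=lambda p:.006 if p[0]>.6 else 0): print(l)
for l in lids("top",robot.read_camera("top"),base=lambda p:.006 if p[0]>.6 else 0): print(l)
go(.5257,-.1678,.059,-14)
```

```text
(array([0.4457, 0.2542]), np.float64(92.7), 36, array([216.3, 209.4]))
(array([0.5264, 0.1896]), None, 0, array([259.7, 208.4]))
(array([ 0.6791, -0.1749]), np.float64(-3.9), 57, array([422.7, 243.1]))
(array([ 0.5256, -0.1677]), np.float64(-17.1), 68, array([370.8, 271.7]))
(array([ 0.4428, -0.1033]), np.float64(-25.0), 13, array([316.4, 273.8]))
(array([0.5254, 0.1903]), None, 0, array([223.7, 237. ]))
(array([0.446 , 0.2576]), np.float64(93.9), 90, array([196.8, 277. ]))
go [-0.6  8.6 85.8] turn rad -0.003 cur yaw -14.2 pos [ 0.5183 -0.1655  0.1449] q6 -0.16 t 8.5 open 0.0931 F [-0.6  0.2 -0.9]
```

>>> {"name": "arm_command", "arguments": {
  "increments": "0 0 5 0 0;0 0 5 0 0;0 0 5 30 0;0 0 5 50 0;0 0 5 50 0"
}}

```text
t: 9.0
tool_pos: [0.5265, -0.1678, 0.099]
orientation: [-2.476, -1.929, 0.002]
force: [-0.2, -0.5, -0.8]
opening: 0.0928
gripper_force: 0.0
```

>>> {"name": "arm_command", "arguments": {
  "increments": "0 0 0 0 0;0 0 0 0 0"
}}

```text
t: 9.2
tool_pos: [0.5287, -0.1688, 0.1029]
orientation: [2.476, 1.929, 0.002]
force: [0.1, 0.1, 0.9]
opening: 0.0931
gripper_force: 0.0
```

Run:
```python
from h import *
go(.5257,-.1678,.059,-14)
```

```text
go [ 0.3 -3.3 43.8] turn rad -0.003 cur yaw -14.1 pos [ 0.5287 -0.1688  0.1029] q6 -0.15 t 9.2 open 0.0931 F [0.1 0.1 0.9]
```

>>> {"name": "arm_command", "arguments": {
  "increments": "0 0 -3 20 0;0 0 -3 35 0;0 0 -3 42 0;0 0 -3 43 0;0 0 -3 43 0"
}}

```text
t: 9.7
tool_pos: [0.5245, -0.1676, 0.0579]
orientation: [-2.478, -1.931, 0.0]
force: [-0.6, 0.2, 0.1]
opening: 0.0929
gripper_force: 0.0
```

>>> {"name": "arm_command", "arguments": {
  "increments": "1 0 0 0 0;1 0 0 0 0;1 0 0 0 0;1 0 0 0 0;1 0 0 0 0"
}}

```text
t: 10.2
tool_pos: [0.5248, -0.1677, 0.058]
orientation: [2.477, 1.93, 0.001]
force: [-1.0, 0.1, -1.8]
opening: 0.0574
gripper_force: 16.2
```

>>> {"name": "arm_command", "arguments": {
  "increments": "1 0 0 0 0;1 0 0 -20 0;1 0 0 -50 0;1 0 0 -80 0;1 0 0 -80 0"
}}

```text
t: 10.7
tool_pos: [0.5267, -0.1686, 0.142]
orientation: [2.473, 1.927, 0.005]
force: [0.6, -0.4, -2.0]
opening: 0.0578
gripper_force: 20.0
```

>>> {"name": "arm_command", "arguments": {
  "increments": "1 0 0 0 -0.32;1 0 0 0 -0.32;1 0 0 0 -0.32;1 0 0 0 -0.32;1 0 0 0 -0.32"
}}

```text
t: 11.2
tool_pos: [0.5238, -0.1673, 0.1367]
orientation: [-2.142, -2.296, 0.001]
force: [-0.2, 0.3, -3.2]
opening: 0.0579
gripper_force: 20.0
```

Run:
```python
from h import *
i=robot.read_camera("side")
for l in lids("side",i,base=lambda p:.08 if p[1]<-.16 or p[0]>.55 else 0): print(l)
go(.6725,-.1001,.066,5.4)
```

```text
(array([0.4462, 0.255 ]), np.float64(94.1), 37, array([216.3, 209.2]))
(array([0.5264, 0.1896]), None, 0, array([259.7, 208.4]))
(array([ 0.5213, -0.179 ]), np.float64(1.6), 58, array([377. , 238.9]))
(array([ 0.5713, -0.2432]), np.float64(-11.1), 71, array([422.7, 243.1]))
(array([ 0.443 , -0.1031]), np.float64(-10.5), 21, array([316.4, 273.7]))
go [ 56.7 152.9  70.9] turn rad -0.024 cur yaw 4.0 pos [ 0.524  -0.1674  0.137 ] q6 -0.47 t 11.2 open 0.0575 F [-0.1  0.3 -3.4]
```

>>> {"name": "arm_command", "arguments": {
  "increments": "1 0 0 -15 -0.02;1 30 80 -15 -0.02;1 57 120 -15 -0.02;1 57 153 -15 -0.02;1 57 153 -10 -0.02"
}}

```text
t: 11.75
tool_pos: [0.6769, -0.0971, 0.1491]
orientation: [2.112, 2.323, 0.004]
force: [-0.6, -0.5, -3.2]
opening: 0.0575
gripper_force: 20.0
```

>>> {"name": "arm_command", "arguments": {
  "increments": "1 0 0 0 0;1 0 0 0 0;1 0 0 0 0"
}}

```text
t: 12.05
tool_pos: [0.672, -0.1002, 0.1484]
orientation: [2.117, 2.321, -0.0]
force: [-0.0, -0.9, -3.3]
opening: 0.0578
gripper_force: 20.0
```

Run:
```python
from h import *
go(.6725,-.1001,.066,5.4)
```

```text
go [ 0.1  0.5 82.4] turn rad -0.002 cur yaw 5.3 pos [ 0.672  -0.1002  0.1484] q6 -0.32 t 12.1 open 0.0578 F [-0.  -0.9 -3.3]
```

>>> {"name": "arm_command", "arguments": {
  "increments": "1 0 0 30 0;1 0 0 55 0;1 0 0 70 0;1 0 0 78 0;1 0 0 82 0"
}}

```text
t: 12.55
tool_pos: [0.6724, -0.0998, 0.0656]
orientation: [-2.116, -2.322, 0.0]
force: [-0.5, 0.2, -2.6]
opening: 0.0575
gripper_force: 20.0
```

>>> {"name": "arm_command", "arguments": {
  "increments": "1 0 0 1 0;1 0 0 1 0;0.2 0 0 1 0;0.2 0 0 1 0;0.1 0 0 1 0"
}}

```text
t: 13.05
tool_pos: [0.6734, -0.0996, 0.0657]
orientation: [2.115, 2.321, 0.001]
force: [0.1, -0.6, -1.1]
opening: 0.0773
gripper_force: 0.0
```

>>> {"name": "arm_command", "arguments": {
  "increments": "0.1 0 0 0 0;0.1 0 0 -20 0;0.1 0 0 -60 0;0 0 0 -100 0;0 0 0 -100 0"
}}

```text
t: 13.55
tool_pos: [0.6767, -0.1003, 0.1732]
orientation: [2.109, 2.315, 0.009]
force: [0.7, 0.5, 0.6]
opening: 0.092
gripper_force: 0.0
```

Run:
```python
from h import *
i=robot.read_camera("side")
for l in lids("side",i,base=lambda p:.006 if p[0]>.6 else 0): print(l)
go(.443,-.103,.16,20)
```

```text
(array([0.4457, 0.2533]), None, 0, array([216.5, 209.5]))
(array([0.5263, 0.1895]), None, 0, array([259.7, 208.4]))
(array([ 0.6744, -0.0987]), np.float64(0.7), 53, array([392.9, 230.4]))
(array([ 0.6791, -0.175 ]), np.float64(-4.5), 58, array([422.7, 243.1]))
(array([ 0.443, -0.103]), np.float64(17.7), 67, array([316.4, 273.7]))
go [  18.7 -231.8    7.9] turn rad -0.256 cur yaw 5.3 pos [ 0.6755 -0.1001  0.1698] q6 -0.32 t 13.6 open 0.0926 F [-0.9 -0.1 -0.6]
```

>>> {"name": "arm_command", "arguments": {
  "increments": "0 4 -48 0 -0.06;0 8 -96 0 -0.12;0 12 -144 0 -0.18;0 16 -190 0 -0.25;0 19 -228 20 -0.25"
}}

```text
t: 14.1
tool_pos: [0.4429, -0.1019, 0.1453]
orientation: [1.805, 2.568, 0.001]
force: [-0.1, -0.4, 0.2]
opening: 0.0931
gripper_force: 0.0
```

>>> {"name": "arm_command", "arguments": {
  "increments": "0 0 0 15 0;0 0 0 30 0;0 0 0 30 0;0 0 0 30 0;0 0 0 30 0"
}}

```text
t: 14.6
tool_pos: [0.4445, -0.1019, 0.1153]
orientation: [1.809, 2.568, 0.0]
force: [-0.0, 0.7, 0.8]
opening: 0.093
gripper_force: 0.0
```

Run:
```python
from h import *
for n in("side","top"):
    for l in lids(n,robot.read_camera(n),base=lambda p:.006 if p[0]>.6 else 0): print(n,l)
go(.443,-.103,.059,20)
```

```text
side (array([0.4456, 0.2542]), np.float64(91.9), 36, array([216.2, 209.4]))
side (array([0.5266, 0.1897]), None, 0, array([259.7, 208.4]))
side (array([ 0.6744, -0.0987]), np.float64(0.7), 53, array([392.9, 230.4]))
side (array([ 0.6791, -0.175 ]), np.float64(-5.4), 57, array([422.7, 243.1]))
side (array([ 0.4457, -0.1061]), np.float64(60.4), 97, array([318.5, 273.8]))
top (array([ 0.6779, -0.1757]), np.float64(3.1), 79, array([376.2, 148.4]))
top (array([ 0.6728, -0.0995]), np.float64(9.1), 76, array([343.5, 155.2]))
top (array([0.5255, 0.1903]), None, 0, array([223.7, 237. ]))
top (array([0.4459, 0.2576]), np.float64(93.3), 90, array([196.8, 277. ]))
go [-0.4 -2.  56.4] turn rad -0.006 cur yaw 19.7 pos [ 0.4447 -0.1019  0.1154] q6 -0.68 t 14.7 open 0.0932 F [ 0.1 -0.2  0.7]
```

>>> {"name": "arm_command", "arguments": {
  "increments": "0 0 -2 25 0;0 0 -2 45 0;0 0 -2 54 0;0 0 -2 56 0;0 0 -2 56 0"
}}

```text
t: 15.2
tool_pos: [0.4424, -0.1025, 0.0591]
orientation: [1.81, 2.568, 0.0]
force: [0.1, 0.7, 0.5]
opening: 0.0929
gripper_force: 0.0
```

>>> {"name": "arm_command", "arguments": {
  "increments": "1 0 0 0 0;1 0 0 0 0;1 0 0 0 0;1 0 0 0 0;1 0 0 0 0"
}}

```text
t: 15.7
tool_pos: [0.4426, -0.1025, 0.0591]
orientation: [1.809, 2.567, 0.001]
force: [0.2, -0.3, -1.2]
opening: 0.0578
gripper_force: 15.9
```

>>> {"name": "arm_command", "arguments": {
  "increments": "1 0 0 0 0;1 0 0 -20 0;1 0 0 -60 0;1 0 0 -92 0;1 0 0 -92 0"
}}

```text
t: 16.2
tool_pos: [0.4446, -0.1034, 0.1552]
orientation: [1.806, 2.562, 0.003]
force: [1.4, -0.4, -1.8]
opening: 0.0577
gripper_force: 20.0
```

>>> {"name": "arm_command", "arguments": {
  "increments": "1 0 0 0 0.12;1 0 0 0 0.25;1 0 0 0 0.25;1 0 0 0 0.25"
}}

```text
t: 16.6
tool_pos: [0.4412, -0.1022, 0.1492]
orientation: [-2.11, -2.325, 0.002]
force: [-0.2, -1.0, -3.3]
opening: 0.0575
gripper_force: 20.0
```

Run:
```python
from h import *
go(.6655,-.0264,.15,5.4)
```

```text
go [ 53.7 230.6  -1.2] turn rad 0.003 cur yaw 5.5 pos [ 0.4412 -0.1022  0.1492] q6 -0.44 t 16.6 open 0.0575 F [-0.2 -1.  -3.3]
```

>>> {"name": "arm_command", "arguments": {
  "increments": "1 12 48 0 0;1 23 96 0 0;1 35 144 0 0;1 46 192 0 0;1 54 230 0 0"
}}

```text
t: 17.1
tool_pos: [0.6678, -0.026, 0.1491]
orientation: [-2.11, -2.326, 0.001]
force: [-0.3, -0.1, -3.2]
opening: 0.0577
gripper_force: 20.0
```

>>> {"name": "arm_command", "arguments": {
  "increments": "1 0 0 0 0;1 0 0 0 0;1 0 0 0 0;1 0 0 20 0;1 0 0 20 0"
}}

```text
t: 17.6
tool_pos: [0.6636, -0.0278, 0.1285]
orientation: [-2.114, -2.32, 0.004]
force: [-0.4, -0.3, -4.5]
opening: 0.0579
gripper_force: 20.0
```

Run:
```python
from h import *
go(.6655,-.0264,.066,5.4)
```

```text
go [ 1.1  2.3 62.5] turn rad -0.001 cur yaw 5.3 pos [ 0.6636 -0.0278  0.1285] q6 -0.21 t 17.6 open 0.0579 F [-0.4 -0.3 -4.5]
```

>>> {"name": "arm_command", "arguments": {
  "increments": "1 1 1 20 0;1 1 1 40 0;1 1 1 52 0;1 1 1 58 0;1 1 1 62 0"
}}

```text
t: 18.1
tool_pos: [0.6668, -0.0264, 0.0688]
orientation: [2.116, 2.322, 0.0]
force: [-0.7, -0.5, -3.6]
opening: 0.0579
gripper_force: 20.0
```

>>> {"name": "arm_command", "arguments": {
  "increments": "1 0 0 1 0;1 0 0 1 0;0.2 0 0 1 0;0.2 0 0 1 0;0.1 0 0 1 0"
}}

```text
t: 18.6
tool_pos: [0.6677, -0.0263, 0.0687]
orientation: [2.115, 2.321, 0.002]
force: [0.2, 0.5, -0.3]
opening: 0.0771
gripper_force: 0.0
```

>>> {"name": "arm_command", "arguments": {
  "increments": "0.1 0 0 0 0;0.1 0 0 -20 0;0.1 0 0 -60 0;0 0 0 -100 0;0 0 0 -100 0"
}}

```text
t: 19.1
tool_pos: [0.671, -0.0266, 0.1761]
orientation: [2.109, 2.315, 0.011]
force: [1.1, 0.4, 0.2]
opening: 0.0923
gripper_force: 0.0
```

Run:
```python
from h import *
i=robot.read_camera("side")
for l in lids("side",i,base=lambda p:.006 if p[0]>.6 else 0): print(l)
go(.446,.2565,.16,94)
```

```text
(array([0.4467, 0.2551]), np.float64(89.7), 10, array([216.5, 209.1]))
(array([0.5272, 0.1886]), None, 0, array([260.2, 208.4]))
(array([ 0.6681, -0.0263]), np.float64(-4.9), 45, array([366.4, 219.6]))
(array([ 0.6744, -0.0987]), np.float64(0.7), 53, array([392.9, 230.4]))
(array([ 0.6791, -0.1749]), np.float64(-5.2), 56, array([422.7, 243.1]))
go [ 302.6 -196.5   10.6] turn rad -1.548 cur yaw 5.3 pos [ 0.6697 -0.0265  0.1727] q6 -0.21 t 19.1 open 0.0924 F [-0.1  0.9 -0.5]
```

>>> {"name": "arm_command", "arguments": {
  "increments": "0 40 -26 0 0;0 80 -52 0 0;0 120 -78 0 0;0 160 -104 0 0;0 196 -127 0 0"
}}

```text
t: 19.65
tool_pos: [0.52, 0.1584, 0.1662]
orientation: [-2.115, -2.321, 0.002]
force: [-0.1, 0.3, 0.4]
opening: 0.0929
gripper_force: 0.0
```

>>> {"name": "arm_command", "arguments": {
  "increments": "0 40 -26 0 -0.14;0 75 -49 0 -0.28;0 102 -67 10 -0.42;0 102 -67 10 -0.56;0 102 -67 10 -0.7"
}}

```text
t: 20.15
tool_pos: [0.4444, 0.2532, 0.1561]
orientation: [-1.179, -2.91, 0.003]
force: [0.4, 0.0, 0.4]
opening: 0.0929
gripper_force: 0.0
```

>>> {"name": "arm_command", "arguments": {
  "increments": "0 0 0 5 -0.14;0 0 0 10 -0.28;0 0 0 20 -0.42;0 0 0 30 -0.57;0 0 0 30 -0.71"
}}

```text
t: 20.65
tool_pos: [0.4444, 0.2517, 0.1247]
orientation: [-0.097, -3.136, 0.003]
force: [-1.3, -1.3, -0.2]
opening: 0.0929
gripper_force: 0.0
```

>>> {"name": "arm_command", "arguments": {
  "increments": "0 0 0 0 -0.14;0 0 0 0 -0.14;0 0 0 0 -0.14;0 0 0 0 -0.14"
}}

```text
t: 21.05
tool_pos: [0.4459, 0.2524, 0.1273]
orientation: [0.108, -3.139, 0.0]
force: [0.0, -0.1, 0.7]
opening: 0.0927
gripper_force: 0.0
```

Run:
```python
from h import *
for n in("side","top"):
    for l in lids(n,robot.read_camera(n),base=lambda p:.006 if p[0]>.6 else 0): print(n,l)
go(.446,.2565,.059,94)
```

```text
side (array([0.4454, 0.254 ]), None, 0, array([216.2, 209.4]))
side (array([0.5266, 0.1897]), None, 0, array([259.7, 208.4]))
side (array([ 0.668 , -0.0264]), np.float64(-4.3), 45, array([366.4, 219.6]))
side (array([ 0.6744, -0.0987]), np.float64(0.7), 53, array([392.9, 230.4]))
side (array([ 0.6791, -0.1749]), np.float64(-4.8), 56, array([422.7, 243.1]))
top (array([ 0.6779, -0.1757]), np.float64(3.1), 79, array([376.2, 148.4]))
top (array([ 0.6728, -0.0995]), np.float64(9.0), 76, array([343.4, 155.1]))
top (array([ 0.6668, -0.0263]), np.float64(5.6), 80, array([311.8, 162.1]))
top (array([0.5278, 0.1894]), None, 0, array([224. , 235.9]))
go [-0.2  4.  68.5] turn rad 0.0 cur yaw 94.0 pos [0.4461 0.2525 0.1275] q6 -1.23 t 21.1 open 0.0925 F [-0.4 -0.1 -0.2]
```

>>> {"name": "arm_command", "arguments": {
  "increments": "0 0 4 30 0;0 0 4 50 0;0 0 4 62 0;0 0 4 68 0;0 0 4 68 0"
}}

```text
t: 21.65
tool_pos: [0.4455, 0.2563, 0.0592]
orientation: [0.113, -3.139, 0.001]
force: [-0.5, -0.4, 1.0]
opening: 0.0931
gripper_force: 0.0
```

>>> {"name": "arm_command", "arguments": {
  "increments": "1 0 0 0 0;1 0 0 0 0;1 0 0 0 0;1 0 0 0 0;1 0 0 0 0"
}}

```text
t: 22.15
tool_pos: [0.4461, 0.2566, 0.06]
orientation: [-0.113, 3.139, 0.001]
force: [0.2, -0.4, -0.5]
opening: 0.0578
gripper_force: 16.4
```

>>> {"name": "arm_command", "arguments": {
  "increments": "1 0 0 0 0;1 0 0 -20 0;1 0 0 -60 0;1 0 0 -92 0;1 0 0 -92 0"
}}

```text
t: 22.65
tool_pos: [0.4485, 0.2577, 0.1566]
orientation: [-0.113, 3.132, 0.005]
force: [0.4, 0.4, -3.3]
opening: 0.0574
gripper_force: 20.0
```

>>> {"name": "arm_command", "arguments": {
  "increments": "1 0 0 0 0.12;1 0 0 0 0.26;1 0 0 0 0.4;1 0 0 0 0.54;1 0 0 0 0.68"
}}

```text
t: 23.15
tool_pos: [0.4447, 0.2559, 0.1494]
orientation: [-0.948, -2.993, 0.003]
force: [-0.3, 0.9, -3.1]
opening: 0.0578
gripper_force: 20.0
```

>>> {"name": "arm_command", "arguments": {
  "increments": "1 0 0 0 0.14;1 0 0 0 0.28;1 0 0 0 0.42;1 0 0 0 0.56;1 0 0 0 0.7"
}}

```text
t: 23.65
tool_pos: [0.4447, 0.2559, 0.1494]
orientation: [-1.917, -2.487, 0.005]
force: [1.2, -0.0, -3.4]
opening: 0.058
gripper_force: 20.0
```

>>> {"name": "arm_command", "arguments": {
  "increments": "1 0 0 0 0.1;1 0 0 0 0.166;1 0 0 0 0.166;1 0 0 0 0.166"
}}

```text
t: 24.05
tool_pos: [0.4451, 0.2561, 0.1502]
orientation: [-2.108, -2.328, 0.003]
force: [0.5, -0.8, -3.6]
opening: 0.0572
gripper_force: 20.0
```

Run:
```python
from h import *
go(.6585,.0473,.15,5.4)
```

```text
go [-228.9  191.7   -0. ] turn rad 0.005 cur yaw 5.7 pos [0.4451 0.2561 0.1502] q6 0.32 t 24.1 open 0.0572 F [ 0.5 -0.8 -3.6]
```

>>> {"name": "arm_command", "arguments": {
  "increments": "1 0 0 -20 0;1 -30 25 -25 0;1 -65 55 -25 0;1 -102 86 -25 0;1 -135 113 -25 0"
}}

```text
t: 24.55
tool_pos: [0.5725, 0.1314, 0.1761]
orientation: [2.109, 2.329, -0.0]
force: [0.3, 0.6, -2.6]
opening: 0.0577
gripper_force: 20.0
```

>>> {"name": "arm_command", "arguments": {
  "increments": "1 -35 30 0 0;1 -65 55 0 0;1 -85 71 0 0;1 -94 79 10 0;1 -94 79 20 0"
}}

```text
t: 25.05
tool_pos: [0.6596, 0.0461, 0.1552]
orientation: [-2.112, -2.326, 0.001]
force: [-0.3, 0.7, -3.5]
opening: 0.0576
gripper_force: 20.0
```

>>> {"name": "arm_command", "arguments": {
  "increments": "1 0 0 10 0;1 0 0 20 0;1 0 0 20 0;1 0 0 20 0"
}}

```text
t: 25.45
tool_pos: [0.6584, 0.048, 0.1362]
orientation: [-2.109, -2.327, 0.001]
force: [-0.4, 0.4, -3.0]
opening: 0.0574
gripper_force: 20.0
```

Run:
```python
from h import *
go(.6585,.0473,.065,5.4)
```

```text
go [-0.8  0.1 71.2] turn rad 0.004 cur yaw 5.6 pos [0.6584 0.048  0.1362] q6 -0.1 t 25.4 open 0.0574 F [-0.4  0.4 -3. ]
```

>>> {"name": "arm_command", "arguments": {
  "increments": "1 -1 0 25 0;1 -1 0 48 0;1 -1 0 60 0;1 -1 0 67 0;1 -1 0 71 0"
}}

```text
t: 25.95
tool_pos: [0.6593, 0.0464, 0.0659]
orientation: [-2.111, -2.327, -0.0]
force: [-14.5, 2.3, 27.5]
opening: 0.0579
gripper_force: 20.0
```

>>> {"name": "arm_command", "arguments": {
  "increments": "1 0 0 0 0;1 0 0 0 0;0.2 0 0 0 0;0.2 0 0 0 0;0.1 0 0 0 0"
}}

```text
t: 26.45
tool_pos: [0.6599, 0.0461, 0.0665]
orientation: [2.11, 2.326, 0.002]
force: [-1.1, 0.2, 0.6]
opening: 0.077
gripper_force: 0.0
```

>>> {"name": "arm_command", "arguments": {
  "increments": "0.1 0 0 0 0;0.1 0 0 -20 0;0.1 0 0 -60 0;0 0 0 -100 0;0 0 0 -100 0"
}}

```text
t: 26.95
tool_pos: [0.6633, 0.0462, 0.1739]
orientation: [2.105, 2.32, 0.012]
force: [1.2, 0.1, 1.6]
opening: 0.092
gripper_force: 0.0
```

Run:
```python
from h import *
i=robot.read_camera("side")
for l in lids("side",i,base=lambda p:.006 if p[0]>.6 else 0): print(l)
go(.526,.19,.16,90)
```

```text
(array([0.5282, 0.1912]), None, 0, array([259.9, 207.9]))
(array([0.6602, 0.0455]), np.float64(-6.9), 40, array([341.6, 209.9]))
(array([ 0.6683, -0.0267]), np.float64(-2.5), 45, array([366.6, 219.6]))
(array([ 0.6744, -0.0987]), np.float64(1.8), 52, array([392.9, 230.4]))
(array([ 0.6791, -0.1749]), np.float64(-4.8), 56, array([422.7, 243.1]))
go [ 156.4 -121.5    9.5] turn rad -1.474 cur yaw 5.6 pos [0.662  0.0462 0.1706] q6 -0.1 t 27.0 open 0.0923 F [0.2 0.7 0.7]
```

>>> {"name": "arm_command", "arguments": {
  "increments": "0 38 -30 0 0;0 76 -60 0 0;0 114 -90 0 0;0 148 -115 10 0;0 156 -122 20 0"
}}

```text
t: 27.5
tool_pos: [0.5196, 0.1923, 0.1443]
orientation: [-2.106, -2.328, 0.001]
force: [0.0, -0.6, -1.0]
opening: 0.0931
gripper_force: 0.0
```

>>> {"name": "arm_command", "arguments": {
  "increments": "0 0 0 15 0;0 0 0 30 0;0 0 0 30 0;0 0 0 30 0;0 0 0 30 0"
}}

```text
t: 28.0
tool_pos: [0.5237, 0.1889, 0.116]
orientation: [2.113, 2.325, 0.001]
force: [0.1, 0.2, 1.4]
opening: 0.0931
gripper_force: 0.0
```

Run:
```python
from h import *
for n in("side","top"):
    for l in lids(n,robot.read_camera(n),base=lambda p:.006 if p[0]>.6 else 0): print(n,l)
go(.5258,.19,.059)
```

```text
side (array([0.5266, 0.1898]), None, 0, array([259.7, 208.4]))
side (array([0.6602, 0.0455]), np.float64(-6.9), 40, array([341.6, 209.9]))
side (array([ 0.6683, -0.0267]), np.float64(-2.5), 45, array([366.6, 219.6]))
side (array([ 0.6744, -0.0988]), np.float64(0.4), 52, array([392.9, 230.4]))
side (array([ 0.6791, -0.175 ]), np.float64(-4.5), 58, array([422.7, 243.1]))
top (array([ 0.6779, -0.1757]), np.float64(3.1), 79, array([376.2, 148.4]))
top (array([ 0.6728, -0.0995]), np.float64(9.1), 77, array([343.4, 155.1]))
top (array([ 0.6668, -0.0265]), np.float64(6.6), 79, array([311.9, 162.1]))
top (array([0.6595, 0.0458]), np.float64(1.4), 82, array([280.6, 169.5]))
go [ 0.5  2.2 57.4] turn rad 0.0 cur yaw 5.5 pos [0.5236 0.1892 0.1164] q6 0.16 t 28.1 open 0.093 F [0.2 0.  0.4]
```

>>> {"name": "arm_command", "arguments": {
  "increments": "0 0 2 25 0;0 0 2 45 0;0 0 2 54 0;0 0 2 57 0;0 0 2 57 0"
}}

```text
t: 28.6
tool_pos: [0.5249, 0.1898, 0.059]
orientation: [2.111, 2.326, 0.0]
force: [0.7, 0.2, 0.3]
opening: 0.0927
gripper_force: 0.0
```

>>> {"name": "arm_command", "arguments": {
  "increments": "1 0 0 0 0;1 0 0 0 0;1 0 0 0 0;1 0 0 0 0;1 0 0 0 0"
}}

```text
t: 29.1
tool_pos: [0.5251, 0.1899, 0.059]
orientation: [2.111, 2.326, 0.001]
force: [-0.4, -0.2, -1.2]
opening: 0.0577
gripper_force: 16.3
```

>>> {"name": "arm_command", "arguments": {
  "increments": "1 0 0 0 0;1 0 0 -30 0;1 0 0 -75 0;1 0 0 -120 0;1 0 0 -120 0"
}}

```text
t: 29.6
tool_pos: [0.5284, 0.1908, 0.1862]
orientation: [2.107, 2.322, 0.015]
force: [1.1, 1.0, -1.0]
opening: 0.0578
gripper_force: 20.0
```

>>> {"name": "arm_command", "arguments": {
  "increments": "1 0 0 0 0;1 0 0 0 0"
}}

```text
t: 29.8
tool_pos: [0.5233, 0.1894, 0.1763]
orientation: [-2.11, -2.325, 0.005]
force: [-0.2, -0.3, -3.7]
opening: 0.0575
gripper_force: 20.0
```

Run:
```python
from h import *
go(.5094,-.399,.16)
```

```text
go [-584.3  -70.8   16.9] turn rad 0.0 cur yaw 5.6 pos [0.5233 0.1894 0.1763] q6 0.16 t 29.8 open 0.0575 F [-0.2 -0.3 -3.7]
```

>>> {"name": "arm_command", "arguments": {
  "increments": "1 -30 -4 0 0;1 -70 -8 0 0;1 -115 -14 0 0;1 -160 -19 0 0;1 -205 -24 0 0"
}}

```text
t: 30.3
tool_pos: [0.5186, -0.0179, 0.1758]
orientation: [-2.108, -2.324, 0.004]
force: [1.2, -0.4, -3.4]
opening: 0.0581
gripper_force: 20.0
```

>>> {"name": "arm_command", "arguments": {
  "increments": "1 -45 -5 0 0;1 -90 -11 0 0;1 -135 -16 0 0;1 -180 -22 0 0;1 -225 -27 0 0"
}}

```text
t: 30.8
tool_pos: [0.5137, -0.2442, 0.1756]
orientation: [-2.108, -2.323, 0.001]
force: [0.6, -0.3, -2.9]
opening: 0.0581
gripper_force: 20.0
```

>>> {"name": "arm_command", "arguments": {
  "increments": "1 -45 -5 0 0;1 -90 -11 0 0;1 -125 -16 0 0;1 -148 -19 0 0;1 -154 -20 0 0"
}}

```text
t: 31.3
tool_pos: [0.5085, -0.4, 0.1751]
orientation: [-2.111, -2.32, 0.001]
force: [0.1, 0.8, -3.0]
opening: 0.0573
gripper_force: 20.0
```

>>> {"name": "arm_command", "arguments": {
  "increments": "1 0 0 20 0;1 0 0 40 0;1 0 0 40 0;1 0 0 40 0;1 0 0 40 0"
}}

```text
t: 31.8
tool_pos: [0.511, -0.3981, 0.1394]
orientation: [2.11, 2.327, 0.0]
force: [0.3, -0.2, -3.0]
opening: 0.0577
gripper_force: 20.0
```

Run:
```python
from h import *
go(.5094,-.399,.066)
```

```text
go [-0.7 -1.7 73.4] turn rad 0.0 cur yaw 5.6 pos [ 0.511  -0.3981  0.1394] q6 -0.84 t 31.8 open 0.0577 F [ 0.3 -0.2 -3. ]
```

>>> {"name": "arm_command", "arguments": {
  "increments": "1 -1 -2 25 0;1 -1 -2 48 0;1 -1 -2 62 0;1 -1 -2 69 0;1 -1 -2 74 0"
}}

```text
t: 32.3
tool_pos: [0.509, -0.3996, 0.0649]
orientation: [2.111, 2.326, 0.0]
force: [0.9, 0.9, 19.6]
opening: 0.0577
gripper_force: 20.0
```

>>> {"name": "arm_command", "arguments": {
  "increments": "1 0 0 0 0;1 0 0 0 0;0.2 0 0 0 0;0.2 0 0 0 0;0.1 0 0 0 0"
}}

```text
t: 32.8
tool_pos: [0.5091, -0.3999, 0.0654]
orientation: [2.11, 2.326, -0.0]
force: [0.2, -0.9, -0.3]
opening: 0.077
gripper_force: 0.0
```

>>> {"name": "arm_command", "arguments": {
  "increments": "0.1 0 0 0 0;0.1 0 0 -20 0;0.1 0 0 -60 0;0 0 0 -105 0;0 0 0 -130 0"
}}

```text
t: 33.3
tool_pos: [0.5098, -0.4005, 0.1993]
orientation: [2.108, 2.323, -0.0]
force: [0.2, -0.6, 0.2]
opening: 0.0917
gripper_force: 0.0
```

>>> {"name": "arm_command", "arguments": {
  "increments": "1 40 0 0 0;1 80 0 0 0;1 125 0 0 0;1 170 0 0 0;1 210 0 0 0"
}}

```text
t: 33.8
tool_pos: [0.4879, -0.1886, 0.1948]
orientation: [2.111, 2.326, 0.001]
force: [1.6, 0.8, -0.1]
opening: 0.0579
gripper_force: 0.0
```

>>> {"name": "arm_command", "arguments": {
  "increments": "1 45 0 0 0;1 90 0 0 0;1 135 0 0 0;1 180 0 0 0;1 210 0 0 0"
}}

```text
t: 34.3
tool_pos: [0.4675, 0.021, 0.195]
orientation: [2.11, 2.328, 0.001]
force: [0.0, -0.7, 0.2]
opening: 0.0173
gripper_force: 0.0
```

Run:
```python
from h import *
i={}
for n in("side","top"):
    i[n]=robot.read_camera(n); cv2.imwrite(f"pics/{n}9.png",i[n])
    for l in lids(n,i[n],base=lambda p:.006 if p[0]>.6 or p[1]<-.3 else 0): print(n,l)
go(.5205,.397,.16)
```

```text
side (array([0.6608, 0.0458]), np.float64(-7.1), 42, array([341.7, 209.7]))
side (array([ 0.6683, -0.0267]), np.float64(-2.3), 45, array([366.6, 219.6]))
side (array([ 0.6744, -0.0987]), np.float64(0.7), 53, array([392.9, 230.4]))
side (array([ 0.6791, -0.1749]), np.float64(-3.9), 57, array([422.7, 243.1]))
side (array([ 0.509, -0.402]), None, 0, array([475. , 335.6]))
top (array([ 0.6779, -0.1754]), np.float64(2.2), 80, array([376.1, 148.4]))
top (array([ 0.6716, -0.1099]), np.float64(56.5), 125, array([348., 155.]))
top (array([ 0.5088, -0.402 ]), None, 1, array([489.6, 206. ]))
go [368.   90.5  35.4] turn rad 0.0 cur yaw 5.8 pos [0.4676 0.0217 0.1949] q6 -0.17 t 34.4 open 0.0096 F [-0.2 -1.2 -0. ]
```

View pics/side9.png

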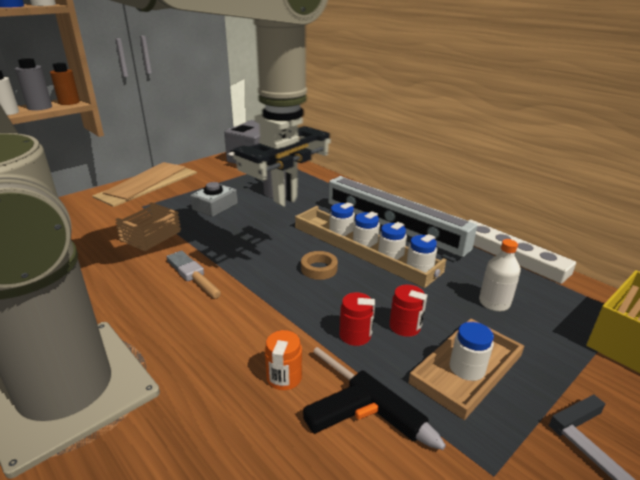

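View pics/top9.png

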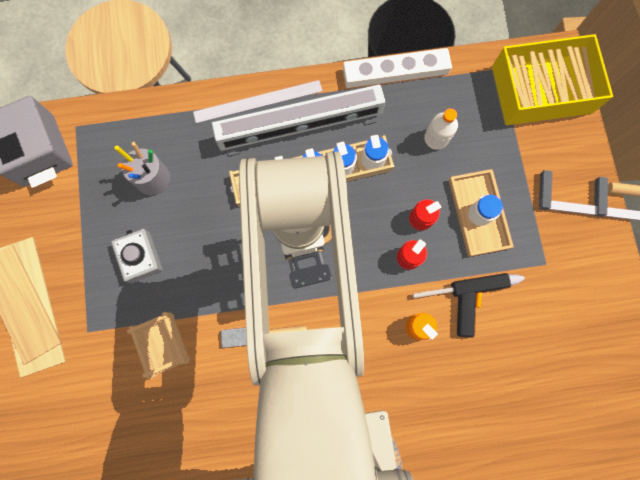

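The side view shows four labelled jars in cells 1–4 with their tabs toward the reader. The bare jar stands in the tray at about (473,350) and the bystanders are unmoved. Next is the button, with the gripper turned so its body clears the marker pot.

>>> {"name": "arm_command", "arguments": {
  "increments": "1 43 10 0 0;1 86 21 0 0;1 129 31 0 0;1 172 42 0 0;1 215 53 0 0"
}}

```text
t: 34.9
tool_pos: [0.5006, 0.2385, 0.1949]
orientation: [2.111, 2.325, 0.001]
force: [0.7, -0.2, 1.3]
opening: 0.0004
gripper_force: 0.0
```

>>> {"name": "arm_command", "arguments": {
  "increments": "1 45 11 0 -0.14;1 90 22 0 -0.28;1 130 32 0 -0.42;1 152 37 0 -0.56;1 152 37 0 -0.7"
}}

```text
t: 35.4
tool_pos: [0.5223, 0.3947, 0.1941]
orientation: [-1.173, -2.914, -0.001]
force: [-0.5, -0.1, -0.2]
opening: 0.0005
gripper_force: 0.0
```

>>> {"name": "arm_command", "arguments": {
  "increments": "1 0 0 20 -0.14;1 0 0 40 -0.28;1 0 0 60 -0.42;1 0 0 70 -0.56;1 0 0 70 -0.7"
}}

```text
t: 35.9
tool_pos: [0.5216, 0.3907, 0.1217]
orientation: [-0.108, -3.137, 0.004]
force: [-0.4, -0.4, 0.2]
opening: 0.0004
gripper_force: 0.0
```

>>> {"name": "arm_command", "arguments": {
  "increments": "1 0 0 0 0;1 0 0 0 0;1 0 0 0 0"
}}

```text
t: 36.2
tool_pos: [0.5226, 0.3923, 0.1252]
orientation: [0.122, 3.138, 0.001]
force: [-1.2, -0.2, 0.4]
opening: 0.0003
gripper_force: 0.0
```

Run:
```python
from h import *
i=robot.read_camera("side"); j=robot.read_camera("top")
cv2.imwrite("pics/b.png",cv2.resize(np.hstack([i[120:260,130:330],j[150:290,60:260]]),None,fx=2,fy=2))
go(.5205,.397,.091)
```

```text
go [ 2.3  4.3 34.1] turn rad 0.0 cur yaw 85.6 pos [0.5224 0.3925 0.1251] q6 -0.93 t 36.3 open 0.0008 F [ 0.5 -0.8  0.5]
```

View pics/b.png

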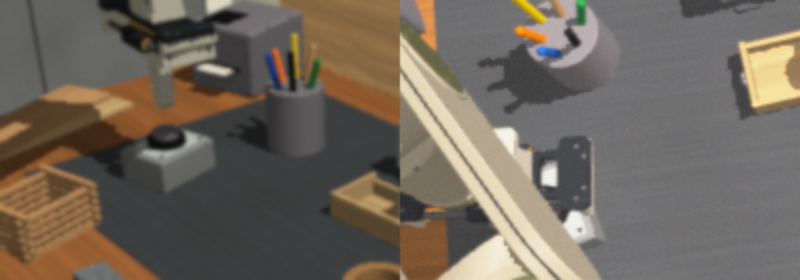

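The fingers stand above the button, and the pot is clear of the gripper.

>>> {"name": "arm_command", "arguments": {
  "increments": "1 2 4 10 0;1 2 4 22 0;1 2 4 30 0;1 2 4 33 0;1 2 4 33 0"
}}

```text
t: 36.8
tool_pos: [0.5196, 0.3963, 0.0906]
orientation: [-0.116, -3.138, 0.002]
force: [-1.7, -0.8, 3.3]
opening: 0.0002
gripper_force: 1.1
```

>>> {"name": "arm_command", "arguments": {
  "increments": "1 0 0 0 0;1 0 0 2 0;1 0 0 4 0;1 0 0 6 0;1 0 0 6 0"
}}

```text
t: 37.3
tool_pos: [0.5208, 0.3968, 0.0863]
orientation: [0.116, 3.138, 0.001]
force: [-1.5, -0.5, 3.8]
opening: 0.0004
gripper_force: 2.4
```

>>> {"name": "arm_command", "arguments": {
  "increments": "1 0 0 1.5 0;1 0 0 3 0;1 0 0 3 0;1 0 0 3 0"
}}

```text
t: 37.7
tool_pos: [0.5209, 0.397, 0.086]
orientation: [0.116, 3.138, 0.001]
force: [-9.6, -6.8, 23.3]
opening: 0.0005
gripper_force: 11.6
```

>>> {"name": "arm_command", "arguments": {
  "increments": "1 0 0 -3 0;1 0 0 -10 0;1 0 0 -30 0;1 0 0 -70 0;1 0 0 -110 0"
}}

```text
t: 38.2
tool_pos: [0.5195, 0.396, 0.1923]
orientation: [-0.116, -3.137, 0.003]
force: [1.4, 0.7, 0.7]
opening: 0.0009
gripper_force: 0.0
```

>>> {"name": "arm_command", "arguments": {
  "increments": "1 40 0 0 0;1 80 0 0 0;1 80 0 0 0;1 80 0 0 0;1 80 0 0 0"
}}

```text
t: 38.7
tool_pos: [0.4413, 0.4025, 0.1928]
orientation: [0.116, 3.139, 0.0]
force: [0.2, -0.3, -0.2]
opening: 0.0006
gripper_force: 0.0
```

Run:
```python
from h import *
for n in("side","top"):
    i=robot.read_camera(n); cv2.imwrite(f"pics/{n}end.png",i)
    for l in lids(n,i,base=lambda p:.006 if p[0]>.6 or p[1]<-.3 else 0): print(n,l)
go(.5205,.397,.091)
```

```text
side (array([0.6602, 0.0455]), np.float64(-6.9), 40, array([341.6, 209.9]))
side (array([ 0.6684, -0.0267]), np.float64(-2.7), 45, array([366.6, 219.6]))
side (array([ 0.6744, -0.0987]), np.float64(0.7), 53, array([392.9, 230.4]))
side (array([ 0.6791, -0.1749]), np.float64(-4.8), 56, array([422.7, 243.1]))
side (array([ 0.5091, -0.402 ]), None, 0, array([475.1, 335.6]))
top (array([ 0.6778, -0.1757]), np.float64(3.4), 79, array([376.3, 148.5]))
top (array([ 0.6728, -0.0994]), np.float64(9.0), 77, array([343.4, 155.1]))
top (array([ 0.6666, -0.0263]), np.float64(6.0), 78, array([311.8, 162.2]))
top (array([0.6595, 0.0458]), np.float64(1.4), 82, array([280.6, 169.5]))
top (array([ 0.5088, -0.402 ]), None, 1, array([489.6, 206. ]))
go [-79.1   0.5 101.6] turn rad 0.0 cur yaw 85.7 pos [0.4416 0.4024 0.1926] q6 -0.84 t 38.8 open 0.0002 F [0.5 0.8 0.6]
```

View pics/topend.png

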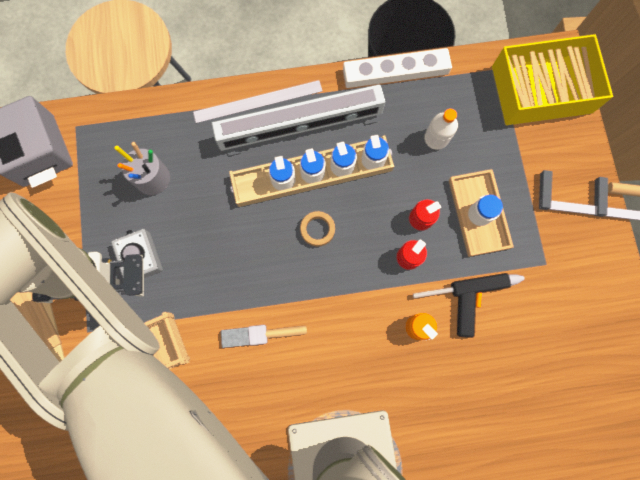

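The final picture shows the four labelled jars in cells 1–4 with tabs toward the reader. The bare jar is in the tray at (489,206), and the other things are where they were.

```bash
python3 -c "
from plant import robot
print(robot.close_job())"
```

```text
the job is handed in; nothing more can be done
None
```

I handed the job in at about 39 s: the four labelled jars stand in carrier cells 1–4 with labels within about 10° of facing the reader, the one bare jar stands in the tray, the button was pressed to its stop (23 N) and released, and nothing else appears moved in the last pictures.

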